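# Clamp a carving block with a swing strap and cam lever

## Task

The grey block is sitting in the carving fixture but is not clamped yet. With a finger, push the loose steel clamp strap round on its stud until it lies square over the block against its stop pin, then push the black cam lever fully down so that the rubber foot clamps the block. Only push, without forcing or squeezing the parts, do not lift or shift the block, leave the other things on the bench where they are, and finish with the hand clear.

Things in the scene. Friction and masses are not known exactly. Their poses are not given: they have to be found in the camera images.
- fixture: Carving fixture fixed to the bench: white board 150 mm (x) by 262 mm (y, -60 to +202), 18 mm thick; wooden fences (tops at 48 mm) on the block's +x side and +y end; aluminium riser 46 x 56 mm, top at 60 mm, with the upright clamp stud. Origin: on the bench top under the stud's axis; z up. Seen from the stud the block lies to the fixture's +y, the cam lever leans to its -y.
- strap (a joint): Swing of the clamp strap about the upright stud, rad. 0 = home: it points along the fixture's +y over the block, against the stop pin. Grows anticlockwise seen from above (1.57: points along the fixture's -x); end stops at 0 and 1.75. Light friction, about 1 N at its end; stays where it is left.
- strap_push (a point): Point on the strap's centre line at mid thickness, 88 mm from the stud axis. The strap is a steel bar 25 mm wide, 12 mm thick, reaching 105 mm from the stud axis; with the lever up its underside is about 76 mm and its top 88 mm above the bench, 18 mm clear of the block's top. A bolt and nut stand 20 mm above it, 82 mm from the stud. The point's y axis points along the strap, away from the stud.
- stop_pin (a point): Top of the steel stop pin, 8 mm thick, 94 mm above the bench, 17 mm (x) and 21 mm (y) from the stud in the fixture's axes; the strap's +x side rests against it when home.
- foot: Black rubber foot, 22 mm across, 9 mm high, on the bolt under the strap, 82 mm from the stud axis. Origin: centre of its underside, about 60 mm above the bench with the lever up, some 2 mm clear of the block. Pushing the lever down lowers strap and foot by 5 mm in all, on to the block.
- lever (a joint): Angle of the cam lever about its pin, rad. 0 = fully up: it rises at 65 degrees above the level, leaning to the fixture's -y. Grows as it is pushed down, to 1.134 (end stop) = fully down: level, pointing along the fixture's -y. Takes 3 to 4 N at its paddle, a little more as the foot meets the block; stays where it is left. It does not turn with the strap.
- lever_pin (a point): Centre of the lever's pivot pin, on the stud axis 102 mm above the bench; the pin lies level, along the fixture's x.
- lever_pad (a point): Centre of the lever's black paddle at mid thickness, 92 mm from the pin. The lever is 10 mm thick and 112 mm long from the pin; the paddle is 26 mm wide, from 70 to 112 mm; the bar below it is 18 mm wide.
- block: Loose grey tooling-board block, 90 mm (x) by 140 mm (y) by 40 mm high, the half by the stud plain, the other sawn with grooves. It sits on the fixture's plate by the fences, 35 to 175 mm from the stud in the fixture's y, -45 to 45 mm in x; top 58 mm above the bench. Origin: centre of its underside, axes as the fixture's.
- carver: Carving knife with a dark wooden handle, 140 x 12 x 11 mm, lying loose on the bench in front of the block. Origin: underside, near its balance point. Leave alone.
- model: Small white model of a twin-lens head on a round foot, 44 mm across, 66 mm tall, standing loose on the bench on the lever's far side. Origin: centre of its underside. Leave alone.
- resin: Lump of clear amber resin, about 75 x 60 x 55 mm, loose on the bench beyond the fixture's +y end. Origin: centre of its underside. Leave alone.
- jar: Screw-top jar, 52 mm across, 62 mm tall, standing loose on the bench on the lever's near side. Origin: centre of its underside. Leave alone.

How it is judged:
By the outcome, as a careful person would: the job done as asked, in the order asked, and still so for the second after the job is handed in, with the robot touching nothing.
It also fails if it takes over 48 s, if anything falls off the work surface, if the arm or the gripper's body presses on something with over 40 N, if the wrist force passes 120 N, or if a joint passes its speed limit or range.

## Robot

A 6-joint arm with a two-finger parallel gripper is mounted at the origin on the work surface. World frame = base frame: x ahead of the robot, y to its left, z up, the work surface at z = 0. Lengths are in m, angles in degrees, forces in N, time in s.
With the tool pointing down it reaches from about 0.35 to 0.875 m from the base axis. Payload 4.2 kg.
Tool frame: the origin (TCP) lies at the very end of the fingers, on their centre line; the grasp point (between the pads) lies 19 mm behind it; z points along the fingers, y is the line along which they close (so a half turn about z gives the same grasp; the last joint's range is limited). The gripper opens to 87 mm and grips with 3 to 60 N. Pads are 19 mm wide; open, the fingers measure 117 mm over their backs; the gripper's body (75 mm by 190 mm) begins 51 mm behind the grasp point.
Start: joints at [-62.361, 22.042, 0.453, 0, -68.411, -14.817], TCP at [0.139, -0.609, 0.223] pointing down, gripper open.
Joint ranges: [-179.83, 179.83], [-69.29, 118.12], [-61.27, 80.66], [-181.25, 117.63], [-171.15, -9.14], [-177.46, 177.46]. Speed limits (degrees/s): [159.86, 159.86, 180, 180, 180, 180].

## Interface

Orientations are given as a 3x3 rotation matrix whose columns are the frame's x, y, z axes.
In Python, from station import sense, cams, r gives the robot as it stands. The module is installed in compiled form; this text tells all that it offers.
- The arm moves only by the tool step_arm, never from a script. Its argument "targets" is text: rows parted by semicolons, each of 4 numbers parted by spaces: the shift along the tool's x, y, z in cm, then the turn about the tool's z in degrees. In form: x y z turn; .... A call has 1 to 12 rows; each row shifts and turns the commanded pose from where the row before left it, along the tool's axes as they then stand; what a row does not reach is not made up. A row lasts 1/12 s, in which the tool goes at most 41.7 mm and 7.16 degrees, less where a joint would pass 70% of its speed; a pose out of reach is approached as far as the arm can. A call with a gripper value outside its range is refused whole. "claw" is the finger opening in cm, from 0 to 8.7, set as the call begins (left out, the last holds). The fingers move at their own pace and stop on an object; the grip force is fixed at half the most. Time passes only in rows, so rows that do not move let the fingers close. It gives the time, the measured TCP pose, the force, the opening and the grip force at its end, in the units of the state.
- sense(): the state, without advancing time (a new reading comes with each control period).
- cams.capture(name): name is "side" or "top"; returns a dict with "frame" (420x560x3 uint8, blue, green, red), "vertical_fov" (degrees; the focal length in pixels is half the picture's height over the tangent of half this angle, whatever the lens; pixels are square), "cx", "cy" (the principal point, pixels), "eye" and "rotation" of the camera in the world. Camera axes: x right, y down, z forward; pixel columns grow to the right and rows downward; lengths in m; the calibration is good to about 2 mm. A picture is of the moment at which its call begins. There is no depth.
- r.finish_job(): hands the job in; it is judged then, once.
The state is a dict: "time_s": time; "joints": joint angles; "joint_velocities": joint speeds; "effort": joint torques, N m; "tcp_pos": TCP position; "ee_rot": TCP orientation; "wrist_force": force on the tool from outside, world axes, zero at the start; "moment": the same for the moment, N m; "gripper_width": opening from 0.0 (shut) to 1.0 (fully open); "gripper_force": force on a finger pad.
Only numpy, scipy, OpenCV 4.12 (cv2) and the standard library are available. Lean on these libraries where they do the work, as an engineer would, in place of code of your own. Each camera call takes 0.05 s, during which the arm holds its last target. There are 200 camera calls.

## Working session

There is one attempt and no reset: what is moved stays moved. The work goes in short steps, Python scripts to look and compute and a tool call to move; the robot and the scene stay as the last step left them, time stands still between calls to the robot, and variables do not carry over. Pictures are saved under pics/ and viewed, at most 10 in all, crops included, and the job is handed in when it is done.

Besides the shell and the picture viewer there is one more tool, called after "Emit:" by a JSON object that holds its "name" and its "arguments". step_arm: Moves the arm, as the interface text tells. Its arguments: {"type":"object","properties":{"targets":{"type":"string"},"claw":{"type":"number"}},"required":["targets"]}

```bash
mkdir -p pics
python3 - <<'E'
from station import sense,cams,r
import cv2,numpy as np
for n in("side","top"):
    c=cams.capture(n); cv2.imwrite(f"pics/{n}0.png",c["frame"]); print(n,c["vertical_fov"],c["cx"],c["cy"],c["eye"],np.round(c["rotation"],4).tolist())
s=sense();print(s["time_s"],s["tcp_pos"],np.round(s["ee_rot"],4).tolist(),s["gripper_width"])
E
```

```text
side 44.140195422215584 274.07112601670394 215.0423052557388 [0.56567201 0.82148841 0.72665205] [[-0.9977, -0.0336, 0.0583], [-0.067, 0.5833, -0.8095], [-0.0068, -0.8115, -0.5843]]
top 43.70845440703971 277.93415102761884 209.45718988161642 [0.39463955 0.03852641 1.13572654] [[0.009, -0.9813, 0.1921], [-0.9994, -0.0153, -0.0315], [0.0338, -0.1917, -0.9809]]
0.1 [ 0.13861474 -0.60888217  0.22156454] [[-0.9751, -0.2218, -0.0005], [-0.2218, 0.9751, 0.0019], [0.0001, 0.002, -1.0]] 0.9938559862593548
```

View pics/side0.png

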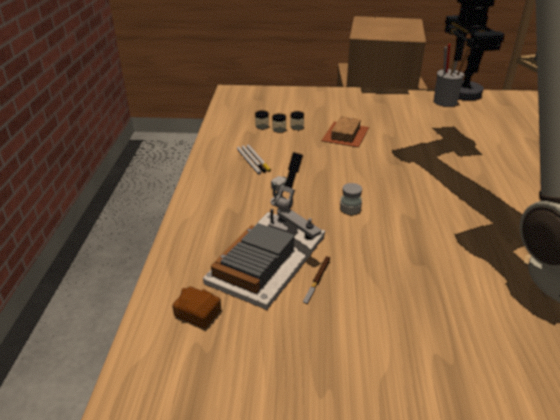

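View pics/top0.png

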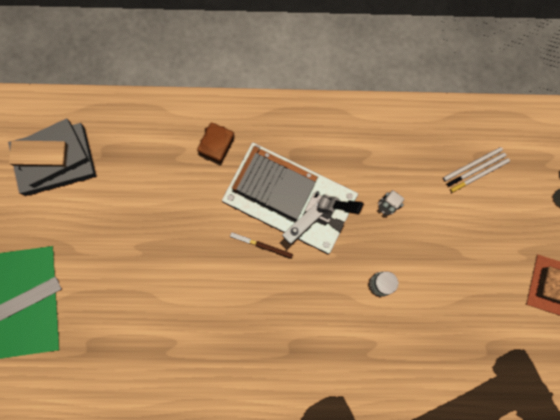

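```bash
cat > h.py <<'E'
import cv2,numpy as np
from station import sense,cams,r
def ray(c,u,v,z):
    f=210/np.tan(np.radians(c["vertical_fov"]/2)); d=np.array(c["rotation"])@np.array([(u-c["cx"])/f,(v-c["cy"])/f,1]); e=np.array(c["eye"])
    return e+d*(z-e[2])/d[2]
def proj(c,p):
    f=210/np.tan(np.radians(c["vertical_fov"]/2)); q=np.array(c["rotation"]).T@(np.array(p)-c["eye"]); return np.array([c["cx"]+f*q[0]/q[2],c["cy"]+f*q[1]/q[2]])
def crop(c,u,v,w,h,k,name): cv2.imwrite("pics/"+name,cv2.resize(c["frame"][v:v+h,u:u+w],None,fx=k,fy=k,interpolation=cv2.INTER_CUBIC))
E
python3 - <<'E'
from h import *
t=cams.capture("top"); s=cams.capture("side")
crop(t,210,130,200,150,4,"t1.png"); crop(s,190,140,180,170,3.5,"s1.png")
for uv in [(252.5,145),(357,192),(330,251),(222,199)]: print(ray(t,*uv,.018))
E
```

```text
[0.75890849 0.06060652 0.018     ]
[ 0.6554786 -0.1712034  0.018    ]
[ 0.52431825 -0.11018941  0.018     ]
[0.63488064 0.12466828 0.018     ]
```

View pics/t1.png

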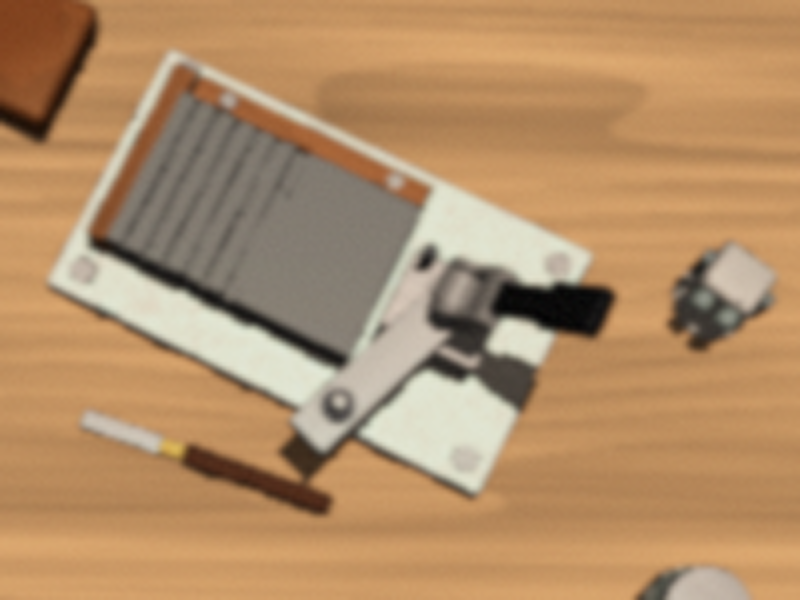

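View pics/s1.png

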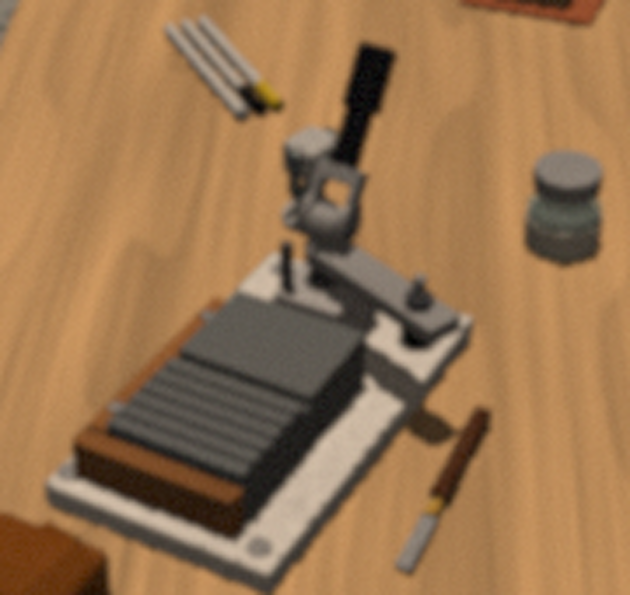

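The crops show board corners at top-crop (172,52), (592,258), (475,493), (48,285). The strap's nut is at (338,402), swung about 1 rad off home, and the lever paddle is at (580,308). The model is off the lever's end at (730,290).

```bash
cat >> h.py <<'E'
def fixture(t):
    px=np.array([(172,52),(592,258),(475,493),(48,285)])/4+[210,130]
    W=np.array([ray(t,*p,.018)[:2] for p in px]); L=np.array([(75,202),(75,-60),(-75,-60),(-75,202)])/1000
    U,_,V=np.linalg.svd((L-L.mean(0)).T@(W-W.mean(0))); R=(U@V).T; o=W.mean(0)-R@L.mean(0); return R,o,W-(L@R.T+o)
E
python3 - <<'E'
from h import *
t=cams.capture("top"); s=cams.capture("side")
R,o,e=fixture(t); print(R,o,np.round(e*1000,1)); print("yaw",np.degrees(np.arctan2(R[1,0],R[0,0])))
def fx(c,u,v,z): return np.round((R.T@(ray(c,u,v,z)[:2]-o))*1000,1)
print("nut",fx(t,210+338/4,130+400/4,.106),"side",fx(s,190+418/3.5,140+286/3.5,.106))
print("tip",fx(t,210+292/4,130+408/4,.088),fx(t,210+328/4,130+450/4,.088),"side tip",fx(s,190+457/3.5,140+320/3.5,.088),fx(s,190+430/3.5,140+333/3.5,.088))
print("pad",fx(t,210+580/4,130+308/4,.102+.092*np.sin(np.radians(65))), "side end",fx(s,190+378/3.5,140+47/3.5,.102+.112*np.sin(np.radians(65))))
print("pin",fx(t,210+428/4,130+252/4,.094),fx(s,190+287/3.5,140+245/3.5,.094))
print("knife",fx(t,210+330/4,130+500/4,.01),fx(t,210+85/4,130+415/4,.01))
print("model",fx(t,210+700/4,130+310/4,.03),"jar",fx(t,210+705/4,130+590/4,.06))
st=sense();print("fix tcp",R.T@(st["tcp_pos"][:2]-o), "world side vs board", [proj(s,[*(R@np.array(l)+o),.018]) for l in [(-.075,-.06),(-.075,.202)]])
T=np.array(st["ee_rot"]);print("tool yaw of y in fixture",np.degrees(np.arctan2(*(R.T@T[:2,1])[::-1])))
E
```

```text
[[ 0.89962072  0.43667214]
 [-0.43667214  0.89962072]] [ 0.60968695 -0.08803475] [[-1.8 -1.4]
 [-1.1  1.5]
 [ 3.4  1.8]
 [-0.5 -1.9]]
yaw -25.891742652080033
nut [-75.3  30.3] side [-79.1  37.8]
tip [-86.4  49.5] [-97.4  23.8] side tip [-103.1   34.2] [-94.9  52.8]
pad [  0.9 -52.3] side end [ -8.3 -43.9]
pin [16.2 22.8] [15.7 24.3]
knife [-110.1   11.1] [-128.2  150.2]
model [  70.3 -123. ] jar [ -71.3 -181.5]
fix tcp [-0.19615484 -0.6745523 ] world side vs board [array([325.97414977, 230.0795502 ]), array([267.07873093, 303.50594202])]
tool yaw of y in fixture 128.7105773386504
```

```bash
cat >> h.py <<'E'
R=np.array([[0.89962,0.43667],[-0.43667,0.89962]]); o=np.array([0.60969,-0.08803])
def go(x,y,z,yaw=None):
    "fixture mm target -> tool shift cm (at present tool axes), turn deg for tool-y yaw in fixture"
    s=sense();T=np.array(s["ee_rot"]);p=np.array(s["tcp_pos"]);d=np.r_[R@np.array([x,y])/1000+o,z/1000]-p
    now=np.degrees(np.arctan2(*(R.T@T[:2,1])[::-1]))
    print("at",np.round(np.r_[R.T@(p[:2]-o)*1000,p[2]*1000],1),"yaw",round(now,1),"shift cm",np.round(T.T@d*100,2),"turn",None if yaw is None else round((now-yaw+180)%360-180,1),"F",np.round(s["wrist_force"],1),"t",s["time_s"])
E
python3 -c "
from h import *
go(-100,-4,223,213)"
```

```text
at [-196.2 -674.6  222.2] yaw 128.7 shift cm [-49.44  46.31  -0.05] turn -84.3 F [-0.2  0.5  0.3] t 0.3
```

Emit:
{"name": "step_arm", "arguments": {"targets": "-1 1 0 0;-2.4 2.3 0 0;-2.4 2.3 0 0;-2.4 2.3 0 0;-2.4 2.3 0 0;-2.4 2.3 0 0;-2.4 2.3 0 0;-2.4 2.3 0 0;-2.4 2.3 0 0;-2.4 2.3 0 0;-2.4 2.3 0 0;-2.4 2.3 0 0", "claw": 0}}

```text
time_s: 1.3
tcp_pos: [0.3481, -0.2907, 0.2228]
ee_rot: [[-0.975, -0.222, 0.001], [-0.222, 0.975, -0.0], [-0.001, -0.0, -1.0]]
wrist_force: [1.1, 0.1, -0.2]
gripper_width: 0.17
gripper_force: 0.0
```

Emit:
{"name": "step_arm", "arguments": {"targets": "-2.4 2.3 0 0;-2.4 2.3 0 0;-2.4 2.3 0 0;-2.4 2.3 0 0;-2.4 2.3 0 0;-2.4 2.2 0 0;-2.4 2.2 0 0;-2.4 2 0 0;-1.5 1.1 0 0;0 0 0 0"}}

```text
time_s: 2.13
tcp_pos: [0.5094, -0.0586, 0.2223]
ee_rot: [[-0.974, -0.225, 0.001], [-0.225, 0.974, 0.0], [-0.001, -0.0, -1.0]]
wrist_force: [0.7, 0.1, 0.1]
gripper_width: 0.007
gripper_force: 0.0
```

Emit:
{"name": "step_arm", "arguments": {"targets": "0 0 0 -7;0 0 0 -7;0 0 0 -7;0 0 0 -7;0 0 0 -7;0 0 0 -7;0 0 0 -7;0 0 0 -7;0 0 0 -7;0 0 0 -7;0 0 0 -7;0 0 0 -7"}}

```text
time_s: 3.13
tcp_pos: [0.5065, -0.0618, 0.2225]
ee_rot: [[0.124, -0.992, -0.001], [-0.992, -0.124, -0.0], [-0.0, 0.001, -1.0]]
wrist_force: [-0.3, -0.1, 0.7]
gripper_width: 0.004
gripper_force: 0.0
```

```bash
python3 -c "
from h import *
go(-100,-4,70,213)"
```

```text
at [-104.3  -21.5  222.5] yaw -147.0 shift cm [-1.23 -1.32 15.25] turn -0.0 F [-0.3 -0.1  0.7] t 3.1333
```

Emit:
{"name": "step_arm", "arguments": {"targets": "0 0 1 0;0 0 1.5 0;0 0 1.5 0;0 0 1.5 0;0 0 1.5 0;0 0 1.5 0;0 0 1.5 0;0 0 1.5 0;0 0 1.5 0;0 0 1.25 0;0 0 1 0;0 0 0 0"}}

```text
time_s: 4.13
tcp_pos: [0.5051, -0.0616, 0.0676]
ee_rot: [[0.116, -0.993, -0.005], [-0.993, -0.116, -0.001], [-0.0, 0.005, -1.0]]
wrist_force: [0.1, -0.1, -0.6]
gripper_width: 0.005
gripper_force: 0.0
```

Run:
```python
from h import *
go(-100,0,70,213)
t=cams.capture("top"); s=cams.capture("side")
a=cv2.resize(t["frame"][130:280,210:410],(400,300),interpolation=2);b=cv2.resize(s["frame"][140:290,190:390],(400,300),interpolation=2)
cv2.imwrite("pics/p2.png",np.hstack([a,b]))
```

```text
at [-105.7  -21.9   67.6] yaw -147.5 shift cm [-1.54 -1.66 -0.25] turn -0.5 F [ 0.1 -0.1 -0.6] t 4.1333
```

View pics/p2.png

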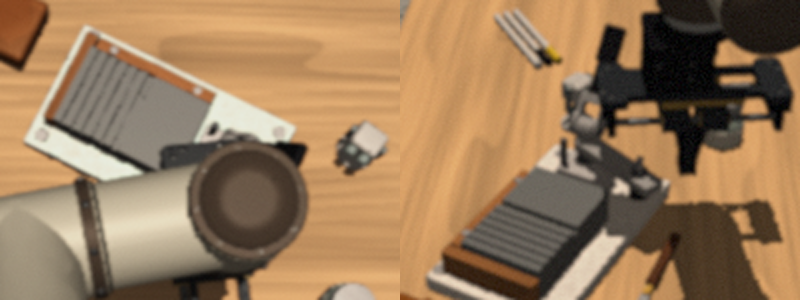

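The gripper is down beside the strap, clear of the lever. Pushing the strap along its arc.

Emit:
{"name": "step_arm", "arguments": {"targets": "-0.5 -0.6 -0.2 0;-0.5 -0.6 0 0;-0.5 -0.6 0 0;-0.5 -0.6 0 0;-0.5 -0.56 0 0;-0.5 -0.56 0 0;-0.5 -0.56 0 0;-0.5 -0.56 0 0;-0.5 -0.56 0 0;0 0 0 0"}}

```text
time_s: 5.07
tcp_pos: [0.5546, -0.0089, 0.0719]
ee_rot: [[0.12, -0.993, 0.001], [-0.993, -0.12, 0.0], [-0.0, -0.001, -1.0]]
wrist_force: [-0.0, -0.1, 0.2]
gripper_width: 0.007
gripper_force: 0.0
```

```bash
python3 -c "
from h import *
go(-71,65,70,213)"
```

```text
at [-84.1  47.1  71.9] yaw -147.2 shift cm [-0.8  -2.07  0.19] turn -0.2 F [-0.  -0.1  0.2] t 5.0667
```

Emit:
{"name": "step_arm", "arguments": {"targets": "-0.2 -0.52 0.1 0;-0.2 -0.52 0 0;-0.2 -0.52 0.05 0;-0.2 -0.52 0 0;-0.06 -0.5 0 0;-0.06 -0.5 0 0;-0.06 -0.5 0 0;-0.06 -0.5 0 0;-0.06 -0.4 0 0;0 0 0 0"}}

```text
time_s: 5.9
tcp_pos: [0.5977, 0.0063, 0.0705]
ee_rot: [[0.119, -0.993, 0.001], [-0.993, -0.119, -0.0], [0.0, -0.001, -1.0]]
wrist_force: [-0.4, 0.3, 0.5]
gripper_width: 0.006
gripper_force: 0.1
```

Run:
```python
from h import *
go(-30,92,70,213)
t=cams.capture("top"); s=cams.capture("side")
a=cv2.resize(t["frame"][130:280,210:410],(400,300),interpolation=2);b=cv2.resize(s["frame"][140:290,190:390],(400,300),interpolation=2)
cv2.imwrite("pics/p3.png",np.hstack([a,b]))
```

```text
at [-52.   79.6  70.5] yaw -147.3 shift cm [ 0.14 -2.52  0.05] turn -0.3 F [-0.4  0.3  0.5] t 5.9
```

View pics/p3.png

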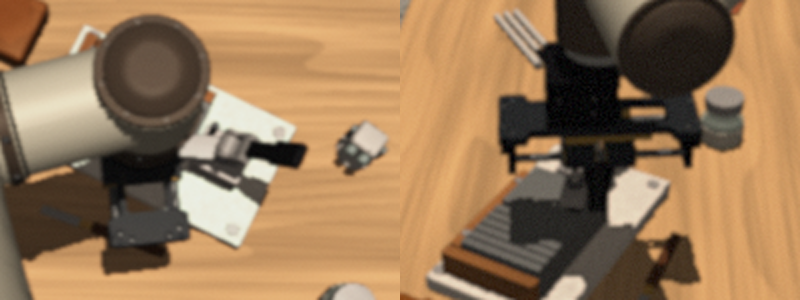

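The strap is following the finger and now lies over the block's near part, a little short of home. I'll finish in smaller steps while watching the force.

Emit:
{"name": "step_arm", "arguments": {"targets": "0.02 -0.4 0 0;0.02 -0.4 0 0;0.02 -0.4 0 0;0.02 -0.4 0 0;0.02 -0.2 0 0;0 0 0 0"}}

```text
time_s: 6.5
tcp_pos: [0.6153, 0.0073, 0.0705]
ee_rot: [[0.119, -0.993, 0.001], [-0.993, -0.119, 0.0], [0.0, -0.001, -1.0]]
wrist_force: [-0.9, -0.2, -0.2]
gripper_width: 0.004
gripper_force: 0.2
```

Emit:
{"name": "step_arm", "arguments": {"targets": "0 -0.2 0 0;0 0 0 0;0 0 0 0"}}

```text
time_s: 6.75
tcp_pos: [0.6168, 0.0076, 0.0706]
ee_rot: [[0.119, -0.993, 0.0], [-0.993, -0.119, 0.0], [-0.0, -0.0, -1.0]]
wrist_force: [-0.7, 0.2, 0.6]
gripper_width: 0.006
gripper_force: 0.3
```

Emit:
{"name": "step_arm", "arguments": {"targets": "0 -0.15 0 0;0 0 0 0;0 0 0 0"}}

```text
time_s: 7.0
tcp_pos: [0.6181, 0.0078, 0.0706]
ee_rot: [[0.119, -0.993, 0.0], [-0.993, -0.119, -0.0], [0.0, -0.0, -1.0]]
wrist_force: [-1.0, 0.2, -0.6]
gripper_width: 0.004
gripper_force: 0.4
```

Emit:
{"name": "step_arm", "arguments": {"targets": "0 -0.15 0 0;0 0 0 0;0 0 0 0"}}

```text
time_s: 7.25
tcp_pos: [0.6197, 0.0079, 0.0706]
ee_rot: [[0.119, -0.993, 0.0], [-0.993, -0.119, 0.0], [-0.0, -0.0, -1.0]]
wrist_force: [-1.3, -0.3, -0.4]
gripper_width: 0.002
gripper_force: 0.4
```

Emit:
{"name": "step_arm", "arguments": {"targets": "0 -0.12 0 0;0 0 0 0;0 0 0 0"}}

```text
time_s: 7.5
tcp_pos: [0.6209, 0.0081, 0.0706]
ee_rot: [[0.119, -0.993, 0.0], [-0.993, -0.119, 0.0], [-0.0, -0.0, -1.0]]
wrist_force: [-1.8, 0.3, -0.4]
gripper_width: 0.003
gripper_force: 0.4
```

Emit:
{"name": "step_arm", "arguments": {"targets": "0 -0.1 0 0;0 0 0 0;0 0 0 0"}}

```text
time_s: 7.75
tcp_pos: [0.6219, 0.0082, 0.0706]
ee_rot: [[0.119, -0.993, 0.0], [-0.993, -0.119, 0.0], [-0.0, -0.0, -1.0]]
wrist_force: [-2.1, -0.3, 0.0]
gripper_width: 0.004
gripper_force: 0.4
```

Run:
```python
from h import *
go(-30,92,70,213)
```

```text
at [-31.   91.9  70.6] yaw -147.3 shift cm [ 0.05 -0.09  0.06] turn -0.3 F [-2.1 -0.3  0. ] t 7.75
```

Emit:
{"name": "step_arm", "arguments": {"targets": "0 -0.1 0 0;0 0 0 0;0 0 0 0"}}

```text
time_s: 8.0
tcp_pos: [0.6229, 0.0083, 0.0706]
ee_rot: [[0.119, -0.993, 0.0], [-0.993, -0.119, 0.0], [-0.0, -0.0, -1.0]]
wrist_force: [-1.1, -0.7, 0.2]
gripper_width: 0.003
gripper_force: 0.4
```

Emit:
{"name": "step_arm", "arguments": {"targets": "0 -0.1 0 0;0 0 0 0;0 0 0 0"}}

```text
time_s: 8.25
tcp_pos: [0.6239, 0.0084, 0.0706]
ee_rot: [[0.119, -0.993, 0.0], [-0.993, -0.119, 0.0], [-0.0, -0.0, -1.0]]
wrist_force: [-1.3, -0.6, -0.0]
gripper_width: 0.005
gripper_force: 0.4
```

Run:
```python
from h import *
go(-30,92,70,213)
t=cams.capture("top"); s=cams.capture("side")
a=cv2.resize(t["frame"][160:260,260:360],(400,400),interpolation=2);b=cv2.resize(s["frame"][170:270,230:330],(400,400),interpolation=2)
cv2.imwrite("pics/p4.png",np.hstack([a,b]))
for q in [(0,.105),(-.0125,.105),(.0125,.105),(.0125,.02)]: print(proj(s,[*(R@np.array(q)+o),.088])*4-[920,680])
```

```text
at [-29.3  93.   70.6] yaw -147.3 shift cm [0.04 0.11 0.06] turn -0.3 F [-1.3 -0.6 -0. ] t 8.25
[114.95146692 259.59235671]
[136.41762617 267.12667942]
[ 93.69412683 252.13132661]
[177.34983877 166.78971225]
```

View pics/p4.png

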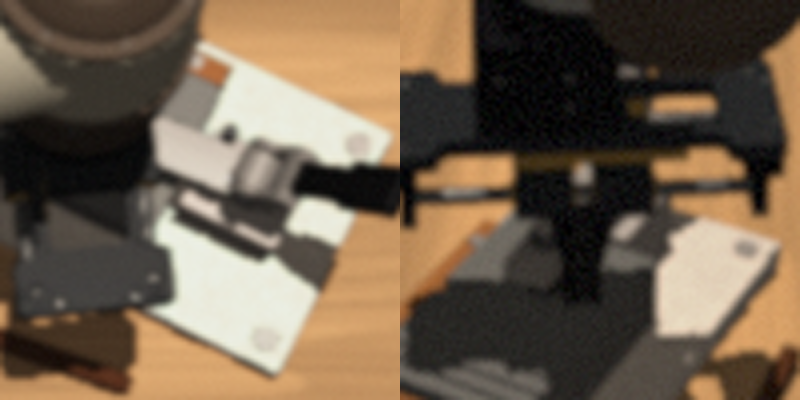

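The strap edge still shows a sliver of gap to the pin at crop (230,133), so I'll keep going gently.

Emit:
{"name": "step_arm", "arguments": {"targets": "0.07 -0.2 0 0;0 0 0 0;0 0 0 0"}}

```text
time_s: 8.6
tcp_pos: [0.6261, 0.008, 0.0706]
ee_rot: [[0.119, -0.993, 0.0], [-0.993, -0.119, 0.0], [0.0, -0.0, -1.0]]
wrist_force: [0.1, -0.6, 0.0]
gripper_width: 0.002
gripper_force: 0.3
```

Emit:
{"name": "step_arm", "arguments": {"targets": "0.07 -0.15 0 0;0 0 0 0;0 0 0 0"}}

```text
time_s: 8.85
tcp_pos: [0.6276, 0.0075, 0.0706]
ee_rot: [[0.119, -0.993, 0.0], [-0.993, -0.119, 0.0], [-0.0, -0.0, -1.0]]
wrist_force: [-0.9, -0.1, 0.2]
gripper_width: 0.006
gripper_force: 0.3
```

Emit:
{"name": "step_arm", "arguments": {"targets": "0.07 -0.12 0 0;0 0 0 0;0 0 0 0"}}

```text
time_s: 9.1
tcp_pos: [0.6289, 0.007, 0.0706]
ee_rot: [[0.119, -0.993, 0.0], [-0.993, -0.119, 0.0], [-0.0, -0.0, -1.0]]
wrist_force: [0.0, 0.3, -0.4]
gripper_width: 0.005
gripper_force: 0.4
```

Emit:
{"name": "step_arm", "arguments": {"targets": "0.05 -0.1 0 0;0 0 0 0;0 0 0 0"}}

```text
time_s: 9.35
tcp_pos: [0.6295, 0.0067, 0.0704]
ee_rot: [[0.119, -0.993, -0.001], [-0.993, -0.119, 0.0], [-0.0, 0.001, -1.0]]
wrist_force: [-1.6, 1.8, 0.6]
gripper_width: 0.002
gripper_force: 1.1
```

Emit:
{"name": "step_arm", "arguments": {"targets": "0.05 -0.1 0 0;0 0 0 0;0 0 0 0"}}

```text
time_s: 9.6
tcp_pos: [0.6302, 0.0064, 0.0703]
ee_rot: [[0.119, -0.993, -0.001], [-0.993, -0.119, 0.0], [-0.0, 0.001, -1.0]]
wrist_force: [-2.9, 2.1, -0.1]
gripper_width: 0.008
gripper_force: 2.2
```

Emit:
{"name": "step_arm", "arguments": {"targets": "0.05 -0.08 0 0;0 0 0 0;0 0 0 0"}}

```text
time_s: 9.85
tcp_pos: [0.6308, 0.0061, 0.0702]
ee_rot: [[0.119, -0.993, -0.002], [-0.993, -0.119, 0.0], [-0.001, 0.002, -1.0]]
wrist_force: [-4.5, 4.6, -0.1]
gripper_width: 0.004
gripper_force: 2.9
```

Run:
```python
from h import *
go(-22,92,70,213)
t=cams.capture("top")
a=cv2.resize(t["frame"][170:220,290:350],(720,600),interpolation=2)
for x,y in [(.0125,.021),(.0125,.06),(-.0125,.03),(-.0125,.06)]:
  p=(proj(t,[*(R@np.array([x,y])+o),.088])-[290,170])*12; cv2.circle(a,tuple(int(v) for v in p),4,(0,0,255),1)
cv2.imwrite("pics/p5.png",a)
```

```text
at [-22.2  93.9  70.2] yaw -147.3 shift cm [0.17 0.09 0.02] turn -0.3 F [-4.5  4.6 -0.1] t 9.85
```

View pics/p5.png

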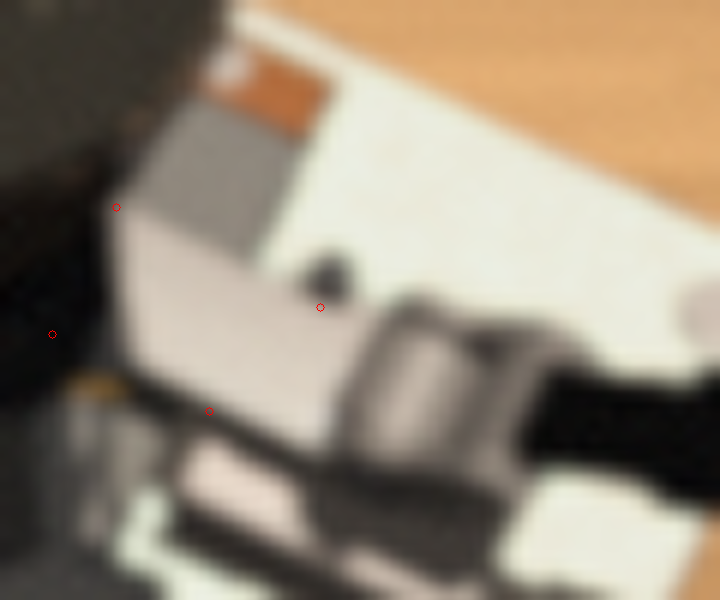

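The strap edge now lies on the predicted home line and touches the pin, and the force has risen sharply. Backing off and going up.

Emit:
{"name": "step_arm", "arguments": {"targets": "-0.2 0.3 0 0;-0.5 0.8 0 0;-0.9 1.4 0 0;0 0 0 0;0 0 -2 0;0 0 -3 0;0 0 -3 0;0 0 -3 0;0 0 -3 0;0 0 -3 0;0 0 -1 0;0 0 0 0"}}

```text
time_s: 10.9
tcp_pos: [0.6072, 0.0186, 0.2549]
ee_rot: [[0.119, -0.993, 0.01], [-0.993, -0.119, 0.001], [-0.0, -0.01, -1.0]]
wrist_force: [0.6, 0.2, -0.2]
gripper_width: 0.008
gripper_force: 0.0
```

Emit:
{"name": "step_arm", "arguments": {"targets": "0 0 0 6.5;0 0 0 6.5;0 0 0 6.5;0 0 0 6.5;0 0 0 6.7;0 0 0 0"}}

```text
time_s: 11.4
tcp_pos: [0.6044, 0.0184, 0.2487]
ee_rot: [[-0.438, -0.899, -0.002], [-0.899, 0.438, -0.001], [0.002, 0.002, -1.0]]
wrist_force: [-0.6, -0.5, -0.3]
gripper_width: 0.008
gripper_force: 0.0
```

Run:
```python
from h import *
go(0,0,240,180)
t=cams.capture("top"); s=cams.capture("side")
a=cv2.resize(t["frame"][150:250,260:393],(400,300),interpolation=2);b=cv2.resize(s["frame"][150:250,220:353],(400,300),interpolation=2)
def mk(im,c,u,v,k):
  for L in (.07,.112):
   for x in(-.013,.013):
    P=[*(R@np.array([x,-L*np.cos(np.radians(65))])+o),.102+L*np.sin(np.radians(65))]
    p=(proj(c,P)-[u,v])*k; cv2.circle(im,tuple(int(q) for q in p),3,(0,0,255),1)
mk(a,t,260,150,3);mk(b,s,220,150,3)
cv2.imwrite("pics/p6.png",np.hstack([a,b]))
```

```text
at [-51.2  93.5 248.7] yaw 179.9 shift cm [ 9.34 -5.14  0.87] turn -0.1 F [-0.6 -0.5 -0.3] t 11.4
```

View pics/p6.png

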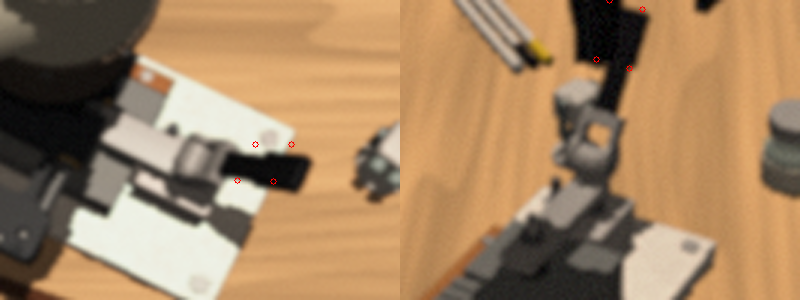

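Emit:
{"name": "step_arm", "arguments": {"targets": "1.5 -0.8 0 0;2.5 -1.3 0 0;2.5 -1.3 0 0;2.5 -1.3 0 0;1.1 -0.44 0 0;0 0 0 0;0 0 0 0"}}

```text
time_s: 12.08
tcp_pos: [0.6069, -0.095, 0.25]
ee_rot: [[-0.436, -0.9, -0.001], [-0.9, 0.436, 0.0], [0.0, 0.001, -1.0]]
wrist_force: [0.7, 0.5, 0.6]
gripper_width: 0.004
gripper_force: 0.0
```

```bash
python3 -c "
from h import *
go(0,-8,198,180)"
```

```text
at [  0.5  -7.5 250. ] yaw -180.0 shift cm [0.05 0.05 5.2 ] turn 0.0 F [0.7 0.5 0.6] t 12.0833
```

Emit:
{"name": "step_arm", "arguments": {"targets": "0 0 1.3 0;0 0 1.3 0;0 0 1.3 0;0 0 1.3 0;0.5 0 0.07 0;0.5 0 0.08 0;0.5 0 0.08 0;0.5 0 0.1 0;0.4 0 0.2 0;0.4 0 0.2 0;0.4 0 0.2 0;0 0 0 0"}}

```text
time_s: 13.08
tcp_pos: [0.5925, -0.1242, 0.1889]
ee_rot: [[-0.437, -0.899, -0.001], [-0.899, 0.437, 0.0], [0.0, 0.001, -1.0]]
wrist_force: [-0.2, -0.1, 0.0]
gripper_width: 0.006
gripper_force: 0.0
```

```bash
python3 -c "
from h import *
go(0,-57.7,176.2,180)"
```

```text
at [  0.3 -40.  188.9] yaw 180.0 shift cm [1.77 0.03 1.27] turn -0.0 F [-0.2 -0.1  0. ] t 13.0833
```

Emit:
{"name": "step_arm", "arguments": {"targets": "0.45 0 0.3 0;0.45 0 0.3 0;0.45 0 0.33 0;0.42 0 0.34 0;0 0 0 0"}}

```text
time_s: 13.5
tcp_pos: [0.585, -0.14, 0.1757]
ee_rot: [[-0.437, -0.899, -0.001], [-0.899, 0.437, -0.0], [0.0, 0.001, -1.0]]
wrist_force: [0.2, 0.8, 0.3]
gripper_width: 0.001
gripper_force: 0.2
```

Emit:
{"name": "step_arm", "arguments": {"targets": "0.4 0 0.4 0;0.4 0 0.42 0;0.38 0 0.45 0;0 0 0 0"}}

```text
time_s: 13.83
tcp_pos: [0.5796, -0.1507, 0.1627]
ee_rot: [[-0.437, -0.899, -0.002], [-0.899, 0.437, -0.0], [0.001, 0.001, -1.0]]
wrist_force: [0.3, -0.3, 0.5]
gripper_width: 0.006
gripper_force: 0.2
```

Run:
```python
from h import *
go(0,-79,148.8,180)
s=cams.capture("side");crop(s,210,130,170,120,4,"p7.png")
```

```text
at [  0.3 -69.5 162.7] yaw 180.0 shift cm [0.95 0.02 1.39] turn -0.0 F [ 0.3 -0.3  0.5] t 13.8333
```

View pics/p7.png

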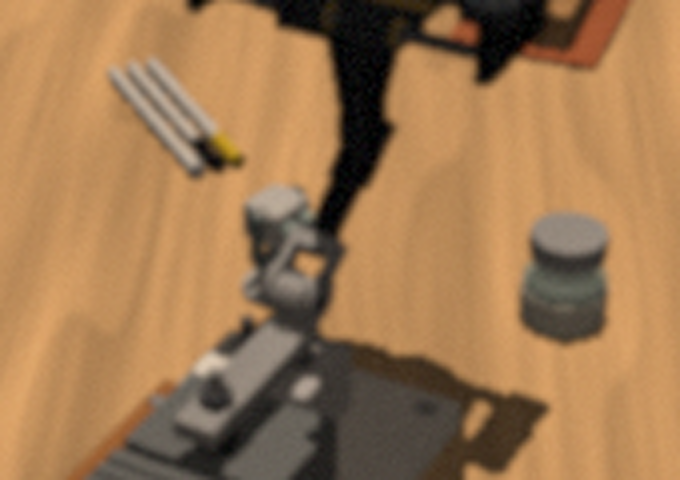

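The strap is square and home. The finger tip overlaps the paddle at about (365,140). Continuing down the arc, I'll read the force in motion.

Emit:
{"name": "step_arm", "arguments": {"targets": "0.34 0 0.45 0;0.32 0 0.46 0;0.29 0 0.48 0"}}

```text
time_s: 14.13
tcp_pos: [0.5762, -0.1587, 0.1497]
ee_rot: [[-0.436, -0.9, 0.001], [-0.9, 0.436, 0.0], [-0.001, -0.001, -1.0]]
wrist_force: [0.9, 1.7, 0.6]
gripper_width: 0.0
gripper_force: 0.9
```

Emit:
{"name": "step_arm", "arguments": {"targets": "0.25 0 0.5 0;0.23 0 0.54 0;0.2 0 0.56 0"}}

```text
time_s: 14.38
tcp_pos: [0.5732, -0.1649, 0.1335]
ee_rot: [[-0.436, -0.9, 0.0], [-0.9, 0.436, -0.0], [-0.0, -0.0, -1.0]]
wrist_force: [0.8, 1.1, 1.7]
gripper_width: 0.009
gripper_force: 1.0
```

```bash
python3 -c "
from h import *
go(0,-89.7,115.7,180)"
```

```text
at [  0.7 -85.1 133.5] yaw -180.0 shift cm [0.46 0.07 1.78] turn 0.0 F [0.8 1.1 1.7] t 14.3833
```

Contact force in the expected direction (+y, +z). Continuing to level.

Emit:
{"name": "step_arm", "arguments": {"targets": "0.16 0 0.5 0;0.13 0 0.5 0;0.1 0 0.5 0;0.08 0 0.3 0"}}

```text
time_s: 14.72
tcp_pos: [0.571, -0.169, 0.1153]
ee_rot: [[-0.436, -0.9, -0.0], [-0.9, 0.436, -0.0], [0.0, 0.0, -1.0]]
wrist_force: [0.3, 1.4, 2.2]
gripper_width: 0.004
gripper_force: 1.0
```

Emit:
{"name": "step_arm", "arguments": {"targets": "0.03 0 0.3 0;0.03 0 0.2 0"}}

```text
time_s: 14.88
tcp_pos: [0.5707, -0.1695, 0.1106]
ee_rot: [[-0.436, -0.9, -0.0], [-0.9, 0.436, -0.0], [0.0, 0.0, -1.0]]
wrist_force: [0.4, 1.2, 1.7]
gripper_width: 0.004
gripper_force: 1.0
```

Emit:
{"name": "step_arm", "arguments": {"targets": "0 0 0.2 0;0 0 0.15 0;0 0 0 0"}}

```text
time_s: 15.13
tcp_pos: [0.5707, -0.1696, 0.1074]
ee_rot: [[-0.436, -0.9, -0.0], [-0.9, 0.436, -0.0], [0.0, 0.0, -1.0]]
wrist_force: [-0.3, -0.0, 2.0]
gripper_width: 0.005
gripper_force: 0.9
```

Not yet at the stop by force, so I'll use small steps until the force rises.

Emit:
{"name": "step_arm", "arguments": {"targets": "0 0 0.1 0;0 0 0 0;0 0 0 0"}}

```text
time_s: 15.38
tcp_pos: [0.5707, -0.1696, 0.1074]
ee_rot: [[-0.436, -0.9, 0.0], [-0.9, 0.436, -0.001], [0.0, -0.0, -1.0]]
wrist_force: [-1.6, 0.3, 6.2]
gripper_width: 0.009
gripper_force: 2.9
```

Emit:
{"name": "step_arm", "arguments": {"targets": "0 0 0.1 0;0 0 0 0;0 0 0 0"}}

```text
time_s: 15.63
tcp_pos: [0.5707, -0.1697, 0.1073]
ee_rot: [[-0.436, -0.9, 0.0], [-0.9, 0.436, -0.001], [0.001, -0.001, -1.0]]
wrist_force: [-2.7, 1.5, 10.5]
gripper_width: 0.011
gripper_force: 4.9
```

Emit:
{"name": "step_arm", "arguments": {"targets": "0 0 0.1 0;0 0 0 0;0 0 0 0"}}

```text
time_s: 15.88
tcp_pos: [0.5708, -0.1697, 0.1072]
ee_rot: [[-0.436, -0.9, 0.001], [-0.9, 0.436, -0.001], [0.001, -0.001, -1.0]]
wrist_force: [-3.9, 2.2, 14.3]
gripper_width: 0.007
gripper_force: 6.9
```

TCP has stopped dead at z = 107 mm, which is the level lever's top face, so the lever is at its end stop. Lifting straight off.

Emit:
{"name": "step_arm", "arguments": {"targets": "0 0 -0.5 0;0 0 -1.5 0;0 0 -3 0;0 0 -3 0;0 0 -3 0;0 0 -3 0;-0 5 0 0;0 3 0 0;0 3 0 0;0 3 0 0;0 3 0 0;0 0 0 0"}}

```text
time_s: 16.88
tcp_pos: [0.4202, -0.0979, 0.244]
ee_rot: [[-0.436, -0.9, -0.003], [-0.9, 0.436, 0.002], [-0.0, 0.003, -1.0]]
wrist_force: [0.3, 0.0, -0.3]
gripper_width: 0.007
gripper_force: 0.0
```

Run:
```python
from h import *
go(0,0,240,180)
t=cams.capture("top"); s=cams.capture("side")
# dark paddle: expected level pixel vs seen dark blob, both views
for n,c in(("top",t),("side",s)):
    q=np.array([proj(c,[*(R@np.array(p)+o),.107]) for p in [(-.013,-.07),(.013,-.07),(.013,-.112),(-.013,-.112)]])
    m=np.zeros(c["frame"].shape[:2],np.uint8); cv2.fillPoly(m,[q.round().astype(int)],255)
    dark=(c["frame"].max(2)<45).astype(np.uint8)
    print(n,"pred",q.mean(0).round(1),"dark frac",dark[m>0].mean().round(2))
    u,v=q.mean(0).astype(int); w=dark[v-15:v+16,u-15:u+16]; k,_,st,ce=cv2.connectedComponentsWithStats(w)
    for i in range(1,k):
        if st[i,4]>15: print(st[i],(ce[i]+[u-15,v-15]).round(1))
# block edge shift: compare with first picture, grooved half region
    f0=cv2.imread(f"pics/{n}0.png"); poly=np.array([proj(c,[*(R@np.array(p)+o),.058]) for p in [(-.06,.11),(.06,.11),(.06,.2),(-.06,.2)]]).astype(int)
    x,y,w_,h=cv2.boundingRect(poly); a=cv2.cvtColor(f0[y:y+h,x:x+w_],6).astype(float);b=cv2.cvtColor(c["frame"][y:y+h,x:x+w_],6).astype(float)
    print("block shift px",cv2.phaseCorrelate(a,b),"mean diff",abs(a-b).mean())
```

```text
at [-166.2  -91.6  244. ] yaw -179.9 shift cm [ -9.14 -16.63   0.35] turn 0.1 F [ 0.3  0.  -0.3] t 16.8833
top pred [365.3 223.6] dark frac 0.21
[ 0  5 24 13 70] [362.4 218.3]
[ 1 22  5  9 20] [352.8 234.4]
block shift px ((0.028725382805539823, 0.11217324852092503), 0.882890625695617) mean diff 10.852396878483836
side pred [303.5 181.5] dark frac 0.54
[  4  13  18  14 114] [300.5 185.3]
block shift px ((-0.01688406612392157, 0.12886370617999887), 0.922007165316508) mean diff 8.246200607902736
```

Run:
```python
from h import *
for n in("top","side"):
    c=cams.capture(n); g=cv2.cvtColor(c["frame"],6)
    for y in(.05,.065,.098): print(n,y,[int(g[tuple(proj(c,[*(R@np.array([x,y])+o),.083])[::-1].round().astype(int))]) for x in np.arange(-.024,.025,.004)])
    for L in(.08,.095,.108): print(n,"pad",L,[int(g[tuple(proj(c,[*(R@np.array([x,-L])+o),.107])[::-1].round().astype(int))]) for x in np.arange(-.024,.025,.004)])
    print(n,"along",[int(g[tuple(proj(c,[*(R@np.array([0,-L])+o),.107])[::-1].round().astype(int))]) for L in np.arange(.06,.14,.005)])
print(sense()["wrist_force"])
```

```text
top 0.05 [137, 127, 43, 103, 183, 204, 201, 197, 191, 175, 131, 134, 134]
top 0.065 [139, 129, 77, 79, 195, 202, 200, 193, 191, 184, 135, 135, 133]
top 0.098 [138, 114, 57, 86, 196, 203, 199, 194, 192, 180, 134, 134, 132]
top pad 0.08 [53, 50, 53, 46, 39, 54, 47, 41, 38, 55, 158, 175, 178]
top pad 0.095 [56, 55, 56, 47, 39, 51, 48, 45, 38, 72, 152, 160, 160]
top pad 0.108 [60, 56, 63, 67, 49, 69, 69, 100, 103, 80, 143, 155, 162]
top along [52, 49, 49, 51, 47, 47, 49, 48, 47, 44, 131, 162, 167, 167, 163, 161, 161]
side 0.05 [108, 52, 44, 102, 123, 138, 139, 135, 135, 160, 193, 199, 200]
side 0.065 [44, 44, 43, 85, 125, 137, 139, 127, 90, 69, 114, 120, 152]
side 0.098 [34, 32, 51, 59, 124, 139, 138, 135, 137, 132, 108, 99, 105]
side pad 0.08 [149, 148, 130, 38, 23, 22, 20, 17, 28, 92, 152, 161, 154]
side pad 0.095 [140, 145, 117, 37, 21, 18, 19, 19, 29, 87, 141, 158, 158]
side pad 0.108 [142, 137, 146, 146, 111, 130, 107, 127, 121, 115, 146, 153, 158]
side along [17, 21, 17, 20, 20, 21, 16, 19, 20, 52, 107, 144, 154, 152, 151, 148, 152]
[0.09936966 0.43438397 0.75491877]
```

```bash
python3 -c "
from station import r
print(r.finish_job())"
```

```text
the job is handed in; nothing more can be done
None
```

The strap lies square against its stop pin and the cam lever is fully down on its end stop. The block showed no shift in the camera check, the hand is clear, and the job is handed in at about 17 s.

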